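# Feed the pipe nipple up to its stop

## Robot

A 7-joint arm with a two-finger parallel gripper is mounted at the origin on a cart in front of the work surface, level with it; the furniture and walls round the work are solid. World frame = base frame: x ahead of the robot, y to its left, z up, the work surface at z = 0. Lengths are in m, angles in rad, forces in N, time in s.
With the tool pointing down it reaches from about 0.4 to 0.85 m from the base axis. Payload 4.5 kg.
Tool frame: the origin (TCP) lies where the fingers leave the gripper's body, on its centre line; the fingertips stand 73 mm ahead of it and the grasp point (between the pads) lies 54 mm ahead of it; z points along the fingers, y is the direction in which the jaws open and shut (so a half turn about z gives the same grasp; the last joint's range is limited). The gripper opens to 85 mm and grips with 20 to 120 N. Pads are 22 mm wide; open, the fingers measure 114 mm over their backs; the gripper's body (76 mm by 85 mm) begins 54 mm behind the grasp point. The pads swing forward as they close: fully open they stand 13 mm farther back than shut.
Start: joints at [-1.121, 0.689, -0.195, 1.565, 0.157, 0.902, -0.215], TCP at [0.252, 0.572, 0.304] pointing down, gripper open.
Joint ranges: [-3.01, 3.01], [-0.46, 2.08], [-1.47, 1.51], [0.13, 2.56], [-1, 4.14], [0.04, 2.09], [-2.66, 2.66]. Speed limits (rad/s): [2.57, 2.57, 3.14, 3.14, 3.14, 3.14, 3.14].

## Interface

Orientations are given as a rotation vector (axis times angle).
In Python, from station import read_state, get_image, camera_model, close_job gives the robot as it stands.
- The arm moves only by the shell command python3 -m handwheel 'ROWS' [FORCE]. ROWS is JSON, a list that holds one entry, the list of rows, each a list of 7 numbers: the shift along the tool's x, y, z in mm, then the turn, a rotation vector about the tool's x, y, z in rad, then the closure, from -1 (fully open) to 1 (shut), so that 0 is half open. A call has 1 to 12 rows; each row shifts and turns the commanded pose from where the row before left it, along the tool's axes as they then stand; what a row does not reach is not made up. A row lasts 1/10 s, in which the tool goes at most 50 mm and 8.59 degrees, less where a joint would pass 70% of its speed; a pose out of reach is approached as far as the arm can. A call with a gripper value outside its range is refused whole. The fingers move at their own pace and stop on an object; FORCE is the grip in N (left out, the last holds). Time passes only in rows, so rows that do not move let the fingers close. It gives the time, the measured TCP pose, the force and the opening at its end, in the units of the state.
- read_state(): the state, without advancing time (a new reading comes with each control period).
- get_image(name): name is "scene" or "top" or "wrist"; returns the picture (384x512x3 uint8, red, green, blue); there is no depth.
- camera_model(name): a dict with "K" (3x3 intrinsics, pixels), "R" (3x3) and "t" (3): a world point X has camera coordinates R X + t. Camera axes: x right, y down, z forward; pixel columns grow to the right and rows downward; lengths in m; the calibration is good to about 2 mm. A picture is of the moment at which its call begins: read the wrist's pose just before it. camera_model takes no time and is no camera call; for the wrist camera it gives the pose at the moment of the call.
- close_job(): hands the job in, once; it reports no verdict.
The state is a dict: "clock": time; "joint_pos": joint angles; "joint_velocities": joint speeds; "joint_efforts": joint torques, N m; "tool_pos": TCP position; "tcp_rot": TCP orientation; "wrist_force": force on the tool from outside, world axes, zero at the start; "ft_torque": the same for the moment, N m; "grip_width": opening from 0.0 (shut) to 1.0 (fully open).
Only numpy, scipy, OpenCV 4.12 (cv2) and the standard library are available. Lean on these libraries where they do the work, as an engineer would, in place of code of your own. Each camera call takes 0.05 s, during which the arm holds its last target.

## Task

Push the pipe nipple up the sloping channel with the fingertips, over the low lip in the floor, until it sits in the seat at the top stop and stays there. Then push the keeper bar round until it lies straight across the channel behind the pipe, against its post. Only push: do not lift the pipe off the channel's floor, and leave the things standing around where they are.

Things in the scene. Friction and masses are not known exactly. Their poses are not given: they have to be found in the camera images.
- stand: Grey stand that carries the channel; it does not move. Base plate 270 x 125 x 8 mm; origin at the centre of its underside on the bench, x level towards the channel's high end, z up. The channel's floor is 52 mm above the bench at its middle.
- channel: Straight dark steel channel sloping up at 13 degrees, fixed. Origin: middle of its floor's top face; x uphill along the floor, y across, z square off the floor (all tilted with it). Floor x = -130 to 130 mm; inner width 83 mm; side walls 4 mm thick, 12 mm high above the floor. Top stop: a plate 23 mm high, its face at x = 120 mm. 'Channel frame' below means this frame.
- low_stop (a point): Floor point half-way between two lugs at the low end (channel frame x = -114, y = 0, z = 0 mm), against whose uphill faces the pipe starts. Each lug stands at a side wall, 10 mm wide, 16 mm high, 6 mm thick; 63 mm between them is free and the channel's end is open.
- lip (a point): Top edge of the low lip in the floor (channel frame x = 95, y = 0, z = 3.5 mm). A gentle ramp starts at x = 60 mm and rises to it over the whole width; beyond the lip the floor drops sharply by 3.5 mm into the seat.
- seat (a point): Where the middle of the pipe belongs when it sits between the lip and the top stop: channel frame x = 105.5, y = 0, z = 13.6 mm.
- pipe: Grey threaded pipe nipple, a tube 27 mm in diameter, 80 mm long, 0.07 to 0.14 kg, lying across the channel against the low lugs. Its y axis is the tube's axis. The origin lies on the tube's outer surface half-way along, and goes round as it rolls. It rolls back down to the lugs if let go below the lip.
- pipe_mid (a point): Centre of the pipe: on its axis, half-way along.
- pivot (a point): Pivot of the keeper: channel frame x = 85, y = -52, z = 19 mm, outside the -y wall. The bar turns about the channel's z through it and lies 14 to 24 mm above the channel's floor plane. The post that stops the bar stands outside the +y wall, x = 91.5 to 99.5 mm, 27 mm high.
- pin (a point): Point at the middle of the height of the keeper's upright push pin, on the pin's axis, 75 mm from the pivot. The pin is 12 mm in diameter and stands 25 mm above the bar, from 24 to 49 mm above the channel's floor plane; the point is 39 mm above it.
- keeper (a joint): Angle of the keeper, a steel bar 10 x 10 mm, 106 mm long from its pivot, sweeping just above the walls. 0 = pointing straight out (channel -y), 1.57 = downhill beside the channel, 3.14 = straight across against its post (end of travel). Direction from the pivot, channel frame: (-sin q, -cos q). Starts at 0.95 to 1.5, stays where left, moves with about 1 N at the pin.
- brass_fitting: Bystander: brass hose tail standing upright, 42 mm wide, 56 mm high; origin at the centre of its underside. Stands 10 to 12 cm from the channel's middle line on its +y side.
- big_bolt: Bystander: rusty hex bolt standing on its head, 33 mm wide, 74 mm high; origin at the centre of its underside. Stands 10 to 12 cm from the channel's middle line on its +y side.
- packing_block: Bystander: hardwood block 45 x 55 mm, 40 mm high; origin at the centre of its underside. Stands 12 to 14 cm from the channel's middle line on its -y side, near the low end.
- nut_a: Bystander: rusty hex nut, 34 mm wide, 14 mm high; origin at the centre of its underside. Lies on the +y side, by the channel's high end, 9 to 12 cm from its middle line.
Things that resemble listed ones, but are neither listed nor needed, are in the scene too. Leave any red look-alike of the pipe alone.

How it is judged:
On the way:
1. the pipe sits in the seat at the top stop while the keeper is still open (distance between pipe_mid and seat below 0.007 m and value of joint keeper below 2.4 rad), for 0.2 s.
At the end, for the whole second after the job is handed in: The middle of the pipe is within 7 mm of the seat, square to the channel within 0.2 rad and at rest, and the keeper has been swung to more than 2.95 rad (within 11 degrees of straight across). The bystanders have moved less than 15 mm (distance between pipe_mid and seat below 0.007 m and angle between the y axis of pipe and the y axis of channel, either way round below 0.2 rad and linear speed of pipe below 0.01 m/s and value of joint keeper above 2.95 rad and distance of each of brass_fitting, big_bolt, packing_block, nut_a from where it was at the start of the episode below 0.015 m); the robot touches nothing.
It fails at once if the pipe is lifted (its centre more than 25 mm off the channel's floor plane) or leaves the channel (z of pipe_mid in the frame of channel above 0.025 m or z of pipe_mid in the frame of channel below 0 m or y of pipe_mid in the frame of channel above 0.03 m or y of pipe_mid in the frame of channel below -0.03 m).
It fails at once if a bystander (fitting, bolt, block or nut) is moved by 15 mm or more (distance of any of brass_fitting, big_bolt, packing_block, nut_a from where it was at the start of the episode above 0.015 m).
It also fails if it takes over 58 s, if anything falls off the work surface, if the arm or the gripper's body presses on something with over 40 N, if the wrist force passes 120 N, or if a joint passes its speed limit or range.

## Working session

There is one attempt and no reset: what is moved stays moved. The work goes in short steps, Python scripts to look and compute and a shell command to move; the robot and the scene stay as the last step left them, time stands still between calls to the robot, and variables do not carry over. Pictures are saved under pics/ and viewed, and the job is handed in when it is done.

```bash
mkdir -p pics; ls
python3 - <<'E'
from station import *
import cv2
print(read_state())
for n in("scene","top"):
    cv2.imwrite(f"pics/{n}0.png",get_image(n)[:,:,::-1]); m=camera_model(n); print(n,m)
E
```

```text
pics
{'clock': 0.0, 'joint_pos': array([-1.12120223,  0.69000805, -0.19454197,  1.56640751,  0.15733912,
        0.90250961, -0.21509051]), 'joint_velocities': array([-0.00129122, -0.00172609, -0.00145106,  0.00183435, -0.00126752,
       -0.00102372, -0.00056932]), 'joint_efforts': array([ 7.77726673e-04, -5.39610493e+01, -1.26639057e+00, -1.58539134e+01,
        9.06300964e-03,  9.51070542e-03,  2.93375606e-06]), 'tool_pos': array([0.25226033, 0.57123162, 0.30305272]), 'tcp_rot': array([-6.48155233e-01, -3.07375070e+00,  3.01260163e-03]), 'wrist_force': array([ 0.89313187,  0.06810544, -0.13649612]), 'ft_torque': array([-0.03687888, -0.02028086,  0.00739697]), 'grip_width': 1.0030950320463508}
scene {'K': array([[490.50543147,   0.        , 251.71470162],
       [  0.        , 490.50543147, 184.87564813],
       [  0.        ,   0.        ,   1.        ]]), 'R': array([[ 0.87126206, -0.4904541 ,  0.01889973],
       [-0.33015598, -0.61412535, -0.71683128],
       [ 0.36317964,  0.61830804, -0.69699047]]), 't': array([-0.39044431,  0.37214827,  0.66719509])}
top {'K': array([[373.12901802,   0.        , 259.10656449],
       [  0.        , 373.12901802, 184.04314958],
       [  0.        ,   0.        ,   1.        ]]), 'R': array([[ 0.01144506, -0.99990467,  0.00772395],
       [-0.9906091 , -0.01239047, -0.13616202],
       [ 0.13624474, -0.00609303, -0.99065647]]), 't': array([0.21596329, 0.59354919, 0.87804348])}
```

View pics/scene0.png

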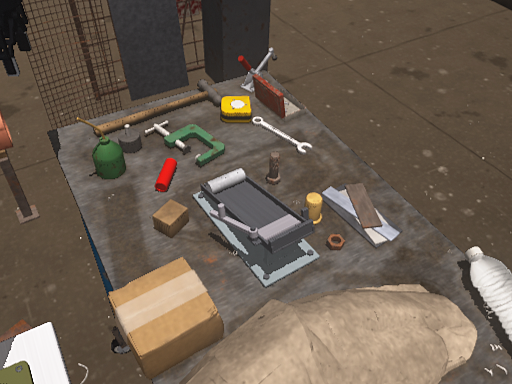

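View pics/top0.png

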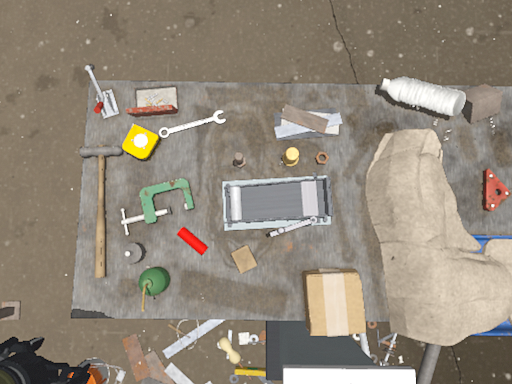

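The pipe is at the channel's left end (top px ~236,203), the seat at the right end (~322,200). Uphill is roughly world -y, and the bystanders are where the list puts them. Next I zoom in for corner pixels.

Run:
```python
import cv2
a=cv2.imread("pics/top0.png")[140:280,210:345]; cv2.imwrite("pics/topz.png",cv2.resize(a,None,fx=4.2,fy=4.2,interpolation=cv2.INTER_CUBIC))
a=cv2.imread("pics/scene0.png")[145:290,150:350]; cv2.imwrite("pics/scenez.png",cv2.resize(a,None,fx=4,fy=4,interpolation=cv2.INTER_CUBIC))
```

```text
(no output)
```

View pics/topz.png

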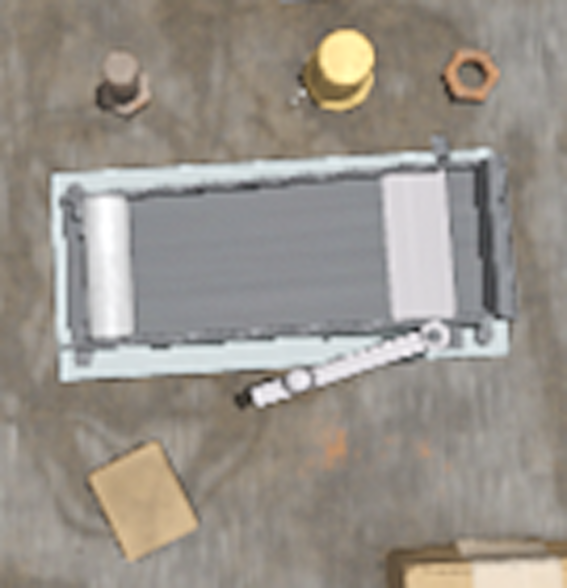

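View pics/scenez.png

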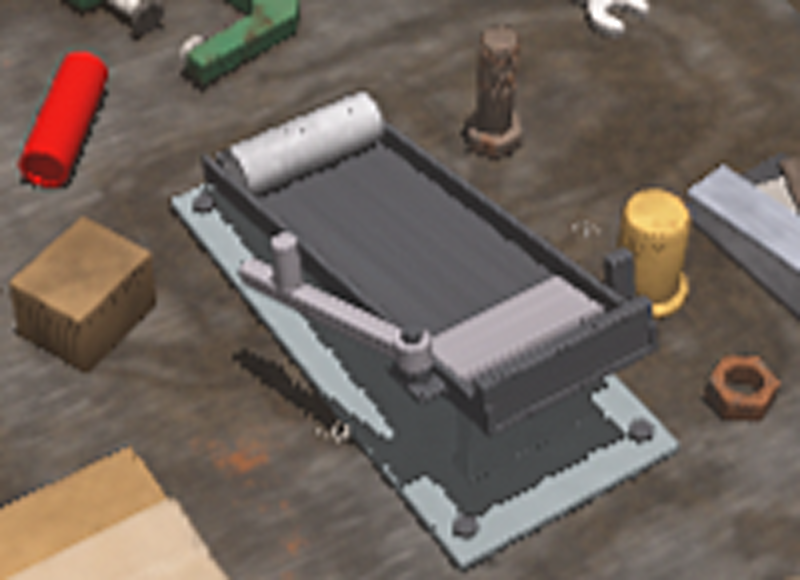

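```bash
cat > h.py <<'E'
import numpy as np
from station import *
from scipy.spatial.transform import Rotation as Ro
def ray(n,u):
    m=camera_model(n);R,t=np.array(m["R"]),np.array(m["t"])
    d=R.T@np.linalg.inv(m["K"])@np.array([u[0],u[1],1.]); return -R.T@t,d/np.linalg.norm(d)
def plane(n,u,p0,nn):
    c,d=ray(n,u); return c+d*((p0-c)@nn)/(d@nn)
def proj(n,X):
    m=camera_model(n);x=m["K"]@(m["R"]@X+m["t"]);return x[:2]/x[2]
def tz(u,v): return ((u+.5)/4.2-.5+210,(v+.5)/4.2-.5+140)
def sz(u,v): return ((u+.5)/4-.5+150,(v+.5)/4-.5+145)
def two(a,ua,b,ub):
    c1,d1=ray(a,ua);c2,d2=ray(b,ub)
    s=np.linalg.lstsq(np.c_[d1,-d2],c2-c1,rcond=None)[0]
    p,q=c1+s[0]*d1,c2+s[1]*d2; return (p+q)/2,np.linalg.norm(p-q)
E
python3 - <<'E'
from h import *
Z=np.array([0,0,1.]);P0=np.array([0,0,.008])
T={(-135,62.5):tz(54,173),(-135,-62.5):tz(61,380),(135,62.5):tz(490,150),(135,-62.5):tz(506,355)}
S={(-135,-62.5):sz(172,202),(135,-62.5):sz(463,567),(135,62.5):sz(676,443)}
def fit(L):
    M=np.array([k for _,k,_ in L])/1e3;W=np.array([plane(n,u,P0,Z)[:2] for n,k,u in L])
    a=M-M.mean(0);b=W-W.mean(0);th=np.arctan2((a[:,0]*b[:,1]-a[:,1]*b[:,0]).sum(),(a*b).sum())
    R=np.array([[np.cos(th),-np.sin(th)],[np.sin(th),np.cos(th)]]);o=W.mean(0)-R@M.mean(0)
    print(th,o,((M@R.T+o)-W).round(4).tolist());return th,o
LT=[("top",k,u) for k,u in T.items()];LS=[("scene",k,u) for k,u in S.items()]
fit(LT);fit(LS);th,o=fit(LT+LS)
Rc=Ro.from_euler('z',th)*Ro.from_euler('y',-np.radians(13));C=np.r_[o,.052];Rm=Rc.as_matrix()
np.savez("ch.npz",R=Rm,C=C)
print("ux",Rm[:,0],"uy",Rm[:,1])
for nm,p in dict(low=(-114,0,0),lip=(95,0,3.5),seat=(105.5,0,13.6),pivot=(85,-52,19)).items():
    X=C+Rm@(np.array(p)/1e3); t=proj("top",X);s=proj("scene",X)
    print(nm,X.round(4),"tz",((t-[210,140]+.5)*4.2-.5).round(0),"sz",((s-[150,145]+.5)*4-.5).round(0))
loc=lambda X:(Rm.T@(X-C)*1e3).round(1)
for nm,a,b in (("pintop",tz(298,380),sz(284,240)),("pivot",tz(434,333),sz(413,338))):
    X,e=two("top",a,"scene",b);print(nm,loc(X),e)
X=loc(plane("top",tz(298,380),C+Rm[:,2]*.049,Rm[:,2]));print("pin plane",X)
for u in ((105,195),(115,338)): print("pipe",loc(plane("top",tz(*u),C+Rm[:,2]*.025,Rm[:,2])))
E
```

```text
-1.5051542390761663 [0.54902901 0.17997453] [[0.0001, 0.0025], [-0.0001, 0.0016], [0.0003, -0.002], [-0.0003, -0.0022]]
-1.4980321431594257 [0.54889075 0.17701462] [[-0.0013, 0.0023], [-0.0006, -0.0], [0.0018, -0.0023]]
-1.5016613157777434 [0.54904187 0.17867863] [[-0.0004, 0.0014], [-0.0006, 0.0001], [0.0008, -0.003], [0.0002, -0.0037], [-0.0006, 0.0042], [-0.0009, 0.0018], [0.0015, -0.0009]]
ux [ 0.06730944 -0.97204242  0.22495105] uy [0.99761113 0.06907995 0.        ]
low [0.5414 0.2895 0.0264] tz [ 94. 272.] sz [293. 155.]
lip [0.5554 0.0871 0.0768] tz [450. 243.] sz [526. 342.]
seat [0.5559 0.0792 0.089 ] tz [468. 240.] sz [538. 336.]
pivot [0.5026 0.0967 0.0896] tz [438. 337.] sz [412. 352.]
pintop [ 11.3 -70.4  47.2] 0.0014564027716776843
pivot [ 83.6 -49.9  24.9] 9.131351215218436e-05
pin plane [ 11.2 -71.   49. ]
pipe [-97.9  41.3  25. ]
pipe [-96.1 -40.9  25. ]
```

```bash
cat >> h.py <<'E'
def goal(tip,psi=180.):
    """tip (channel frame mm, 73 ahead of TCP), psi: direction of tool x in channel xy plane, deg"""
    d=np.load("ch.npz");Rm,C=d["R"],d["C"]
    s=read_state();Rt=Ro.from_rotvec(s["tcp_rot"]).as_matrix()
    c,sn=np.cos(np.radians(psi)),np.sin(np.radians(psi))
    Rg=Rm@np.array([[c,sn,0],[sn,-c,0],[0,0,-1]]).astype(float)
    P=C+Rm@((np.array(tip)+[0,0,73])/1e3)
    rv=Ro.from_matrix(Rt.T@Rg).as_rotvec()
    cur=Rm.T@(s["tool_pos"]-C)*1e3-[0,0,73]
    print("tip now ch",cur.round(1),"joints",s["joint_pos"].round(2),"F",(Rm.T@s["wrist_force"]).round(1),"grip",round(s["grip_width"],2),"t",s["clock"])
    print("rotvec",rv.round(3),"deg",np.degrees(np.linalg.norm(rv)).round(1),"shift in current axes",(Rt.T@(P-s["tool_pos"])*1e3).round(1),"in goal axes",(Rg.T@(P-s["tool_pos"])*1e3).round(1))
E
python3 -c "
from h import *
goal((-140,0,60))"
```

```text
tip now ch [-345.1 -268.9  264.4] joints [-1.12  0.69 -0.19  1.57  0.16  0.9  -0.22] F [0.5 0.7 0.6] grip 1.0 t 0.1
rotvec [ 0.122 -0.203  1.081] deg 63.4 shift in current axes [-352.5  -91.9  153.3] in goal axes [-205.1  268.9  204.4]
```

```bash
python3 -m handwheel '[[[0,0,0,0.0153,-0.0254,0.135,0.5],[0,0,0,0.0153,-0.0254,0.135,0.5],[0,0,0,0.0153,-0.0254,0.135,0.5],[0,0,0,0.0153,-0.0254,0.135,0.5],[0,0,0,0.0153,-0.0254,0.135,0.5],[0,0,0,0.0153,-0.0254,0.135,0.5],[0,0,0,0.0153,-0.0254,0.135,0.5],[0,0,0,0.0153,-0.0254,0.135,0.5],[0,0,0,0,0,0,0.5],[0,0,0,0,0,0,0.5]]]' 20
python3 -c "
from h import *
goal((-140,0,60))"
```

```text
clock: 1.1
tool_pos: [0.2523, 0.5716, 0.3034]
tcp_rot: [2.02, 2.174, -0.23]
wrist_force: [-0.0, -0.2, -0.7]
grip_width: 0.253
tip now ch [-345.4 -268.9  264.8] joints [-1.35  0.78  0.18  1.41 -0.03  1.17 -1.12] F [ 0.  -0.1 -0.7] grip 0.25 t 1.1
rotvec [ 0.    -0.001  0.004] deg 0.3 shift in current axes [-206.7  267.9  204.8] in goal axes [-205.4  268.9  204.8]
```

```bash
python3 -m handwheel '[[[-26,33.5,15,0,0,0,0.5],[-26,33.5,15,0,0,0,0.5],[-26,33.5,15,0,0,0,0.5],[-26,33.5,15,0,0,0,0.5],[-26,33.5,15,0,0,0,0.5],[-26,33.5,15,0,0,0,0.5],[-26,33.5,15,0,0,0,0.5],[-24.7,33.4,15,0,0,0,0.5],[0,0,40,0,0,0,0.5],[0,0,40,0,0,0,0.5],[0,0,0,0,0,0,0.5],[0,0,0,0,0,0,0.5]]]'
python3 -c "
from h import *
import cv2
goal((-140,0,9))
for n in('scene','wrist'): cv2.imwrite(f'pics/{n}1.png',get_image(n)[:,:,::-1])
a=cv2.imread('pics/scene1.png')[100:290,120:350]; cv2.imwrite('pics/scenez1.png',cv2.resize(a,None,fx=3.1,fy=3.1,interpolation=cv2.INTER_CUBIC))"
```

```text
clock: 2.3
tool_pos: [0.5368, 0.3452, 0.1556]
tcp_rot: [2.022, 2.173, -0.23]
wrist_force: [0.0, 0.1, 1.0]
grip_width: 0.248
tip now ch [-139.4   -0.7   65.5] joints [-0.8   0.95  0.17  1.55  0.06  0.79 -0.67] F [0.2 0.  1. ] grip 0.25 t 2.3
rotvec [-0.    -0.001  0.003] deg 0.2 shift in current axes [ 0.6  0.8 56.5] in goal axes [ 0.6  0.7 56.5]
```

View pics/scenez1.png

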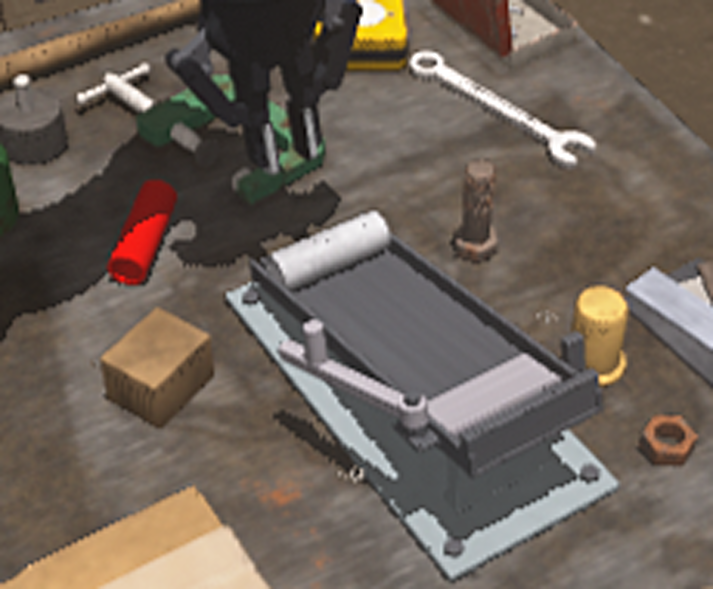

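View pics/wrist1.png

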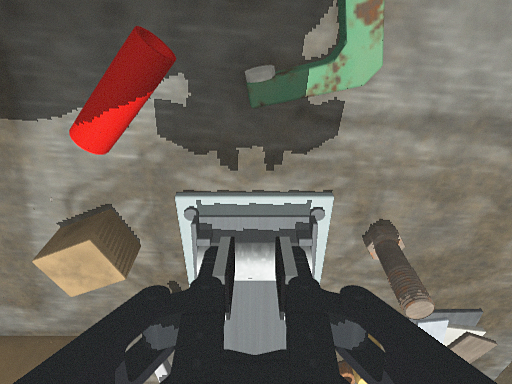

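The open fingers hang level and centred, just downhill of the pipe (scene px ~207-219,155). I check the real tip length against this view.

```bash
python3 -c "
from h import *
d=np.load('ch.npz');Rm,C=d['R'],d['C'];s=read_state();Rt=Ro.from_rotvec(s['tcp_rot']).as_matrix()
for y in (-25,-11,11,25):
  for z in (60,73,86): print(y,z,((proj('scene',s['tool_pos']+Rt@np.array([11,y,z])/1e3)-[120,100])*3.1).round(0),((proj('scene',s['tool_pos']+Rt@np.array([-11,y,z])/1e3)-[120,100])*3.1).round(0))
"
```

```text
-25 60 [242. 146.] [257. 159.]
-25 73 [245. 163.] [261. 176.]
-25 86 [248. 180.] [264. 193.]
-11 60 [260. 139.] [276. 151.]
-11 73 [263. 156.] [279. 168.]
-11 86 [267. 173.] [282. 185.]
11 60 [289. 128.] [305. 139.]
11 73 [292. 145.] [308. 157.]
11 86 [295. 161.] [311. 174.]
25 60 [307. 121.] [324. 132.]
25 73 [310. 138.] [326. 149.]
25 86 [313. 154.] [329. 166.]
```

```bash
python3 -m handwheel '[[[0,0,20,0,0,0,0.5],[0.6,0.8,20,0,0,0,0.5],[0,0,12,0,0,0,0.5],[0,0,5,0,0,0,0.5],[0,0,0,0,0,0,0.5],[-5,0,0,0,0,0,0.5],[-5,0,0,0,0,0,0.5],[-5,0,0,0,0,0,0.5],[-5,0,0,0,0,0,0.5],[-5,0,0,0,0,0,0.5],[-5,0,0,0,0,0,0.5],[0,0,0,0,0,0,0.5]]]'
python3 -c "
from h import *
import cv2
goal((81,0,8))
for n in('scene',): cv2.imwrite(f'pics/{n}2.png',get_image(n)[:,:,::-1])
a=cv2.imread('pics/scene2.png')[100:290,120:350]; cv2.imwrite('pics/scenez2.png',cv2.resize(a,None,fx=3.1,fy=3.1,interpolation=cv2.INTER_CUBIC))"
```

```text
clock: 3.6
tool_pos: [0.5409, 0.3022, 0.1066]
tcp_rot: [2.024, 2.169, -0.231]
wrist_force: [0.5, 0.1, 0.4]
grip_width: 0.252
tip now ch [-108.3    0.5    8. ] joints [-0.75  1.    0.17  1.63  0.08  0.65 -0.65] F [0.1 0.5 0.4] grip 0.25 t 3.6
rotvec [-0.  0. -0.] deg 0.0 shift in current axes [-1.894e+02 -4.000e-01  1.000e-01] in goal axes [-189.3   -0.5    0. ]
```

View pics/scenez2.png

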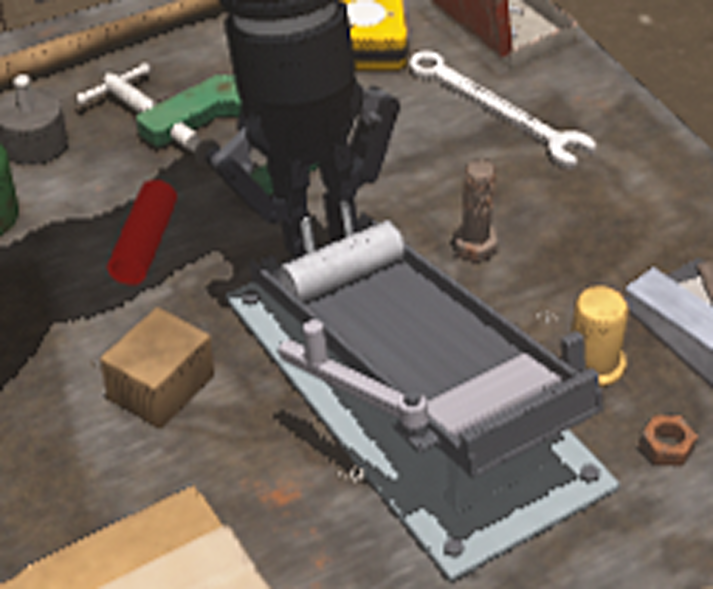

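The fingers are behind the pipe and have pushed it off the lugs, still square (scene px ~345,255 in the crop). I keep pushing.

```bash
python3 -m handwheel '[[[-10,0,0,0,0,0,0.5],[-10,0,0,0,0,0,0.5],[-10,0,0,0,0,0,0.5],[-10,0,0,0,0,0,0.5],[-10,0,0,0,0,0,0.5],[-10,0,0,0,0,0,0.5],[-10,0,0,0,0,0,0.5],[-10,0,0,0,0,0,0.5],[-10,0,0,0,0,0,0.5],[-10,0,0,0,0,0,0.5],[-8,0,0,0,0,0,0.5],[-6,0,0,0,0,0,0.5]]]'
python3 -c "
from h import *
import cv2
goal((81,0,8))
for n in('scene','top'): cv2.imwrite(f'pics/{n}3.png',get_image(n)[:,:,::-1])
a=cv2.imread('pics/scene3.png')[100:290,120:350]; cv2.imwrite('pics/scenez3.png',cv2.resize(a,None,fx=3.1,fy=3.1,interpolation=cv2.INTER_CUBIC))"
```

```text
clock: 4.85
tool_pos: [0.5486, 0.1918, 0.132]
tcp_rot: [2.024, 2.17, -0.23]
wrist_force: [0.5, 1.5, -0.2]
grip_width: 0.248
tip now ch [5.2 0.4 7.9] joints [-0.6   0.92  0.17  1.78  0.13  0.55 -0.54] F [-1.5  0.7  0.1] grip 0.25 t 4.85
rotvec [ 0.    -0.001  0.   ] deg 0.1 shift in current axes [-75.8  -0.5  -0.1] in goal axes [-75.8  -0.4  -0.1]
```

View pics/scenez3.png

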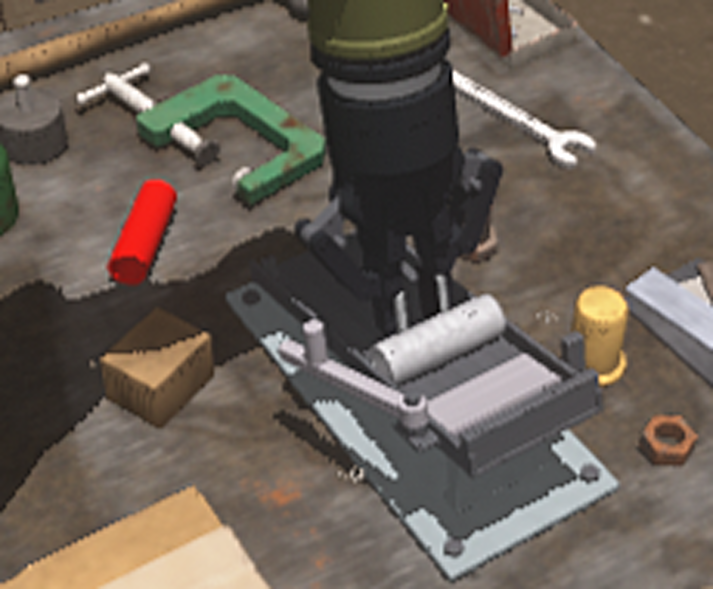

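```bash
python3 -m handwheel '[[[-8,0,0,0,0,0,0.5],[-8,0,0,0,0,0,0.5],[-8,0,0,0,0,0,0.5],[-8,0,0,0,0,0,0.5],[-6,0,0,0,0,0,0.5],[-6,0,0,0,0,0,0.5],[-5,0,0,0,0,0,0.5],[-4,0,0,0,0,0,0.5],[-4,0,0,0,0,0,0.5],[-4,0,0,0,0,0,0.5],[-3,0,0,0,0,0,0.5],[-3,0,0,0,0,0,0.5]]]'
python3 -c "
from h import *
goal((81,0,8))"
python3 -m handwheel '[[[-3,0,0,0,0,0,0.5],[-3,0,0,0,0,0,0.5],[-2,0,0,0,0,0,0.5],[0,0,0,0,0,0,0.5]]]'
python3 -c "
from h import *
import cv2
goal((81,0,8))
for n in('scene','top'): cv2.imwrite(f'pics/{n}4.png',get_image(n)[:,:,::-1])
a=cv2.imread('pics/scene4.png')[100:290,120:350]; cv2.imwrite('pics/scenez4.png',cv2.resize(a,None,fx=3.1,fy=3.1,interpolation=cv2.INTER_CUBIC))"
```

```text
clock: 6.15
tool_pos: [0.553, 0.1275, 0.1468]
tcp_rot: [2.023, 2.171, -0.23]
wrist_force: [0.1, 0.6, 0.7]
grip_width: 0.253
tip now ch [71.4  0.4  7.9] joints [-0.51  0.88  0.17  1.84  0.17  0.51 -0.47] F [-0.5  0.1  0.8] grip 0.25 t 6.15
rotvec [ 0.    -0.001  0.001] deg 0.1 shift in current axes [-9.6 -0.4 -0.2] in goal axes [-9.6 -0.4 -0.1]
clock: 6.55
tool_pos: [0.5536, 0.1194, 0.1487]
tcp_rot: [2.024, 2.17, -0.23]
wrist_force: [-0.3, 0.1, 0.2]
grip_width: 0.251
tip now ch [79.7  0.4  7.8] joints [-0.49  0.87  0.17  1.84  0.17  0.51 -0.46] F [-0.  -0.3  0.2] grip 0.25 t 6.55
rotvec [ 0.    -0.001  0.   ] deg 0.0 shift in current axes [-1.3 -0.4 -0.2] in goal axes [-1.3 -0.4 -0.2]
```

View pics/scenez4.png

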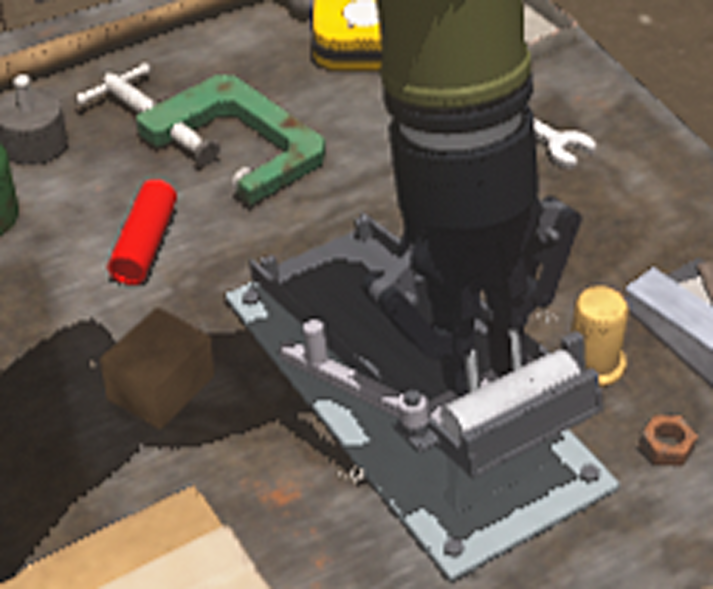

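The pipe looks seated against the top stop, wrist force is near zero, and the keeper is still open. I back off and check.

```bash
python3 -m handwheel '[[[5,0,0,0,0,0,0.5],[15,0,0,0,0,0,0.5],[15,0,-10,0,0,0,0.5],[0,0,-35,0,0,0,1],[0,0,-35,0,0,0,1],[0,0,0,0,0,0,1]]]'
python3 -c "
from h import *
import cv2
goal((-7,-90,60),225)
for n in('scene','top'): cv2.imwrite(f'pics/{n}5.png',get_image(n)[:,:,::-1])
a=cv2.imread('pics/scene5.png')[145:290,150:350]; a=cv2.resize(a,None,fx=4,fy=4,interpolation=cv2.INTER_CUBIC); cv2.imwrite('pics/scenez5.png',a)"
```

```text
clock: 7.25
tool_pos: [0.5519, 0.1764, 0.223]
tcp_rot: [2.019, 2.173, -0.214]
wrist_force: [0.1, 0.1, -0.8]
grip_width: -0.001
tip now ch [40.9  2.7 93. ] joints [-0.58  0.77  0.17  1.76  0.14  0.7  -0.49] F [-0.3  0.1 -0.7] grip -0.0 t 7.25
rotvec [ 0.011 -0.002 -0.782] deg 44.8 shift in current axes [ 47.9 -92.9  32.5] in goal axes [ 99.4 -31.7  33. ]
```

View pics/scenez5.png

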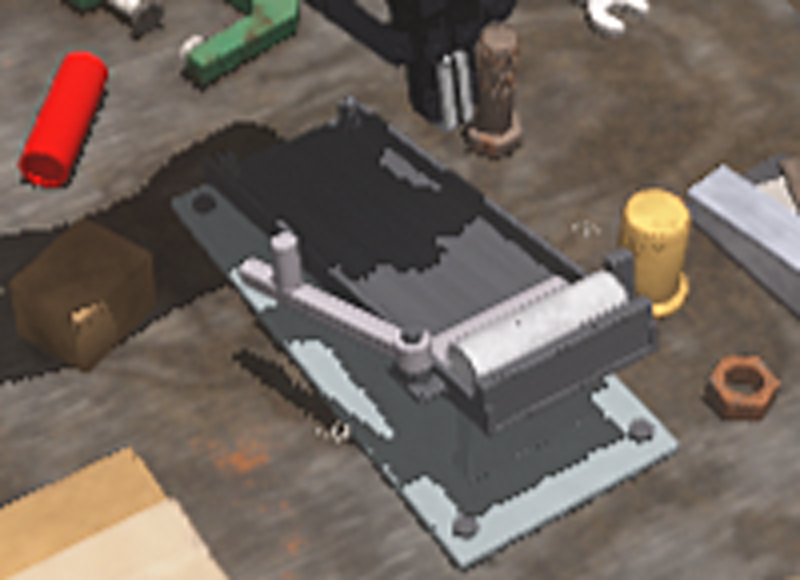

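The pipe stays in the seat after release (crop px ~545,320) and the pin is where it was. Next I go to the keeper pin with the fingers shut.

```bash
python3 -m handwheel '[[[0,0,0,0.002,0,-0.13,1],[0,0,0,0.002,0,-0.13,1],[0,0,0,0.002,0,-0.13,1],[0,0,0,0.002,0,-0.13,1],[0,0,0,0.002,0,-0.13,1],[0,0,0,0.001,-0.002,-0.132,1],[30,-10,0,0,0,0,1],[30,-10,0,0,0,0,1],[30,-10,0,0,0,0,1],[9,-2,13,0,0,0,1],[0,0,10,0,0,0,1],[0,0,0,0,0,0,1]]]'
python3 -c "
from h import *
import cv2
goal((-7,-90,31),225)
for n in('scene','top'): cv2.imwrite(f'pics/{n}6.png',get_image(n)[:,:,::-1])
a=cv2.imread('pics/scene6.png')[145:290,150:350]; a=cv2.resize(a,None,fx=4,fy=4,interpolation=cv2.INTER_CUBIC); cv2.imwrite('pics/scenez6.png',a)"
```

```text
clock: 8.55
tool_pos: [0.4541, 0.2056, 0.1846]
tcp_rot: [1.069, 2.843, -0.331]
wrist_force: [0.4, -0.2, -0.3]
grip_width: -0.002
tip now ch [ -2.8 -92.8  63.8] joints [-0.61  0.76 -0.02  1.98  0.38  0.57 -0.11] F [ 0.1  0.4 -0.4] grip -0.0 t 8.55
rotvec [-0.013 -0.003 -0.002] deg 0.8 shift in current axes [ 0.9  5.4 32.7] in goal axes [ 1.   5.  32.8]
```

View pics/scenez6.png

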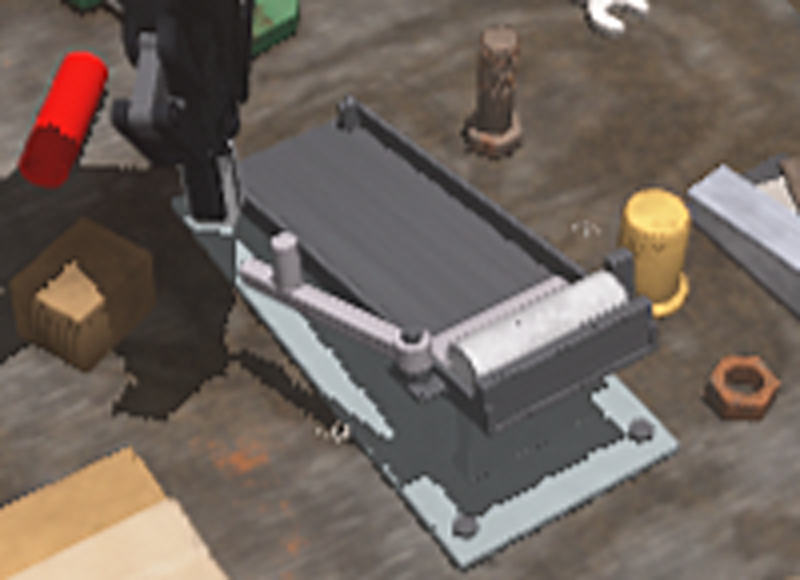

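```bash
python3 -m handwheel '[[[0,2.5,14,-0.013,-0.003,0,1],[0,2.5,14,0,0,0,1],[0,0,5,0,0,0,1],[0,0,0,0,0,0,1]]]'
python3 -c "
from h import *
goal((0,-83,31),225)
n=np.array([1,1])/2**.5;ty=np.array([-1,1])/2**.5
q=np.r_[1.32,np.arange(1.42,3.2,.1)]
p=np.c_[85-75*np.sin(q),-52-75*np.cos(q)]-17*n
for a,b,c in zip(q[1:],p[1:],np.diff(p,axis=0)): print(a.round(2),b.round(1),(-c@n).round(1),(c@ty).round(1))
"
```

```text
clock: 9.05
tool_pos: [0.4587, 0.2022, 0.153]
tcp_rot: [1.067, 2.836, -0.31]
wrist_force: [-0.3, -0.5, 0.9]
grip_width: 0.004
tip now ch [ -6.2 -88.5  32.1] joints [-0.62  0.81  0.01  2.    0.41  0.48 -0.14] F [ 0.7 -0.3  0.8] grip 0.0 t 9.05
rotvec [ 0.003  0.    -0.003] deg 0.3 shift in current axes [-8.3 -0.5  1.1] in goal axes [-8.3 -0.5  1.1]
1.42 [ -1.2 -75.3] -4.1 6.3
1.52 [ -1.9 -67.8] -4.7 5.8
1.62 [ -1.9 -60.3] -5.3 5.3
1.72 [ -1.2 -52.9] -5.8 4.8
1.82 [  0.3 -45.5] -6.2 4.1
1.92 [  2.5 -38.4] -6.6 3.5
2.02 [  5.4 -31.5] -6.9 2.8
2.12 [  9.  -24.9] -7.2 2.1
2.22 [ 13.2 -18.7] -7.4 1.4
2.32 [ 18.1 -12.9] -7.5 0.6
2.42 [23.4 -7.7] -7.5 -0.1
2.52 [29.3 -3. ] -7.4 -0.9
2.62 [35.6  1. ] -7.3 -1.6
2.72 [42.3  4.4] -7.1 -2.3
2.82 [49.3  7.1] -6.9 -3.0
2.92 [56.5  9.1] -6.5 -3.7
3.02 [63.9 10.4] -6.1 -4.3
3.12 [71.4 11. ] -5.7 -4.9
```

```bash
python3 -m handwheel '[[[-4,0,1,0,0,0,1],[-4.3,-0.5,0,0,0,0,1],[-4.1,6.3,0,0,0,0,1],[-4.7,5.8,0,0,0,0,1],[-5.3,5.3,0,0,0,0,1],[-5.8,4.8,0,0,0,0,1],[-6.2,4.1,0,0,0,0,1],[-6.6,3.5,0,0,0,0,1],[0,0,0,0,0,0,1]]]'
python3 -c "
from h import *
import cv2
goal((2.5,-38.4,31),225)
for n in('scene','top'): cv2.imwrite(f'pics/{n}7.png',get_image(n)[:,:,::-1])
a=cv2.imread('pics/scene7.png')[145:290,150:350]; a=cv2.resize(a,None,fx=4,fy=4,interpolation=cv2.INTER_CUBIC); cv2.imwrite('pics/scenez7.png',a)"
```

```text
clock: 9.95
tool_pos: [0.5099, 0.1964, 0.1545]
tcp_rot: [1.068, 2.834, -0.31]
wrist_force: [0.5, 0.1, -0.5]
grip_width: 0.001
tip now ch [  3.2 -37.8  31.4] joints [-0.54  0.84 -0.02  1.87  0.41  0.57 -0.06] F [-0.1  0.5 -0.4] grip 0.0 t 9.95
rotvec [ 0.003  0.002 -0.005] deg 0.3 shift in current axes [1.  0.1 0.4] in goal axes [1.  0.1 0.4]
```

View pics/scenez7.png

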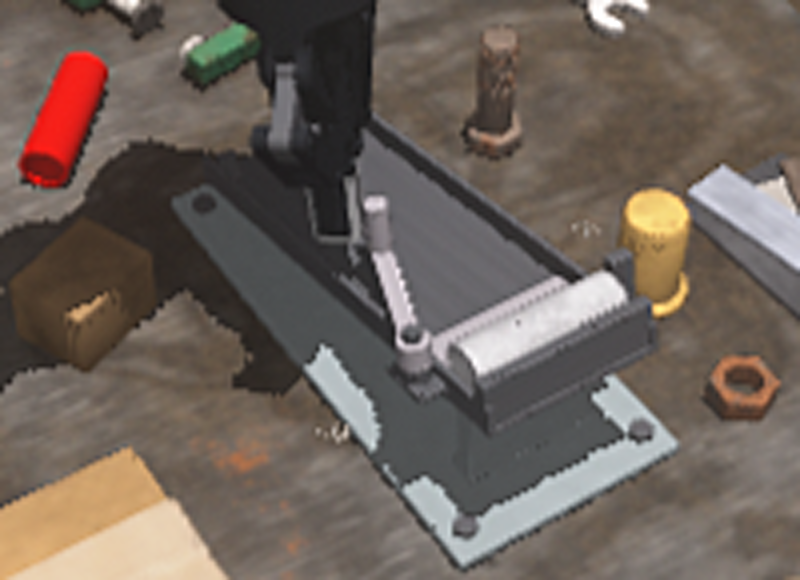

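The bar is turning with the pin against the fingers (pin at crop px ~376,205). I carry on along the arc.

```bash
python3 -m handwheel '[[[-6.9,2.8,0,0,0,0,1],[-7.2,2.1,0,0,0,0,1],[-7.4,1.4,0,0,0,0,1],[-7.5,0.6,0,0,0,0,1],[-7.5,-0.1,0,0,0,0,1],[-7.4,-0.9,0,0,0,0,1],[-7.3,-1.6,0,0,0,0,1],[-7.1,-2.3,0,0,0,0,1],[-6.9,-3,0,0,0,0,1],[-6.5,-3.7,0,0,0,0,1],[0,0,0,0,0,0,1]]]'
python3 -c "
from h import *
import cv2
goal((71.4,11,31),225)
for n in('scene','top'): cv2.imwrite(f'pics/{n}8.png',get_image(n)[:,:,::-1])
a=cv2.imread('pics/scene8.png')[145:290,150:350]; a=cv2.resize(a,None,fx=4,fy=4,interpolation=cv2.INTER_CUBIC); cv2.imwrite('pics/scenez8.png',a)"
```

```text
clock: 11.15
tool_pos: [0.5597, 0.1465, 0.1668]
tcp_rot: [1.068, 2.835, -0.31]
wrist_force: [0.7, 0.2, -0.6]
grip_width: 0.001
tip now ch [57.8  8.4 31.5] joints [-0.41  0.84 -0.04  1.79  0.41  0.64  0.06] F [-0.3  0.7 -0.6] grip 0.0 t 11.15
rotvec [ 0.003  0.001 -0.005] deg 0.3 shift in current axes [-11.5  -7.8   0.5] in goal axes [-11.4  -7.8   0.5]
```

View pics/scenez8.png

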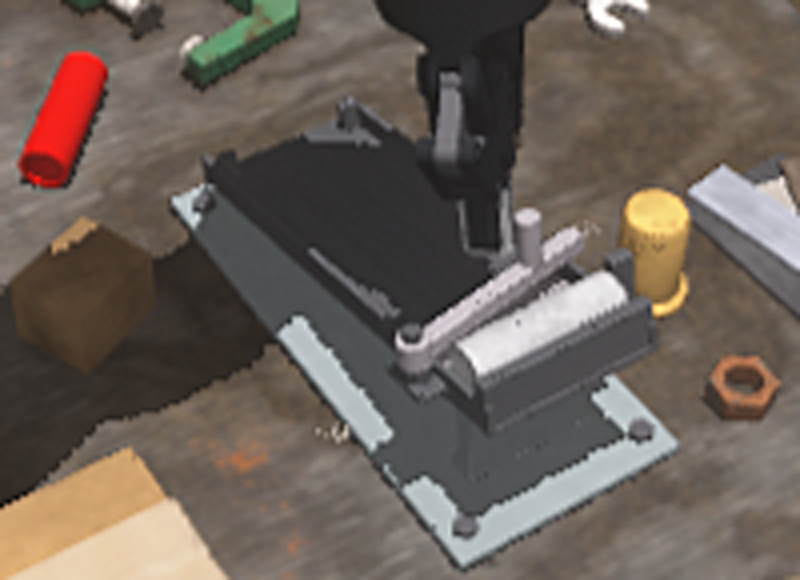

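```bash
python3 -m handwheel '[[[-3,-2.1,0,0,0,0,1],[-3.1,-2.2,0,0,0,0,1],[-2.9,-2.4,0,0,0,0,1],[-2.8,-2.5,0,0,0,0,1],[-0.7,-0.7,0,0,0,0,1],[0,0,0,0,0,0,1]]]'
python3 -c "
from h import *
import cv2
goal((73,11,31),225)
for n in('scene','top'): cv2.imwrite(f'pics/{n}9.png',get_image(n)[:,:,::-1])
a=cv2.imread('pics/scene9.png')[145:290,150:350]; a=cv2.resize(a,None,fx=4,fy=4,interpolation=cv2.INTER_CUBIC); cv2.imwrite('pics/scenez9.png',a)"
```

```text
clock: 11.85
tool_pos: [0.5622, 0.1327, 0.1701]
tcp_rot: [1.066, 2.837, -0.309]
wrist_force: [0.7, 0.2, 0.2]
grip_width: 0.001
tip now ch [72.1  9.9 31.5] joints [-0.38  0.84 -0.04  1.79  0.42  0.63  0.08] F [-0.1  0.7  0.3] grip 0.0 t 11.85
rotvec [ 0.004  0.    -0.003] deg 0.3 shift in current axes [-1.4  0.1  0.5] in goal axes [-1.4  0.1  0.5]
```

View pics/scenez9.png

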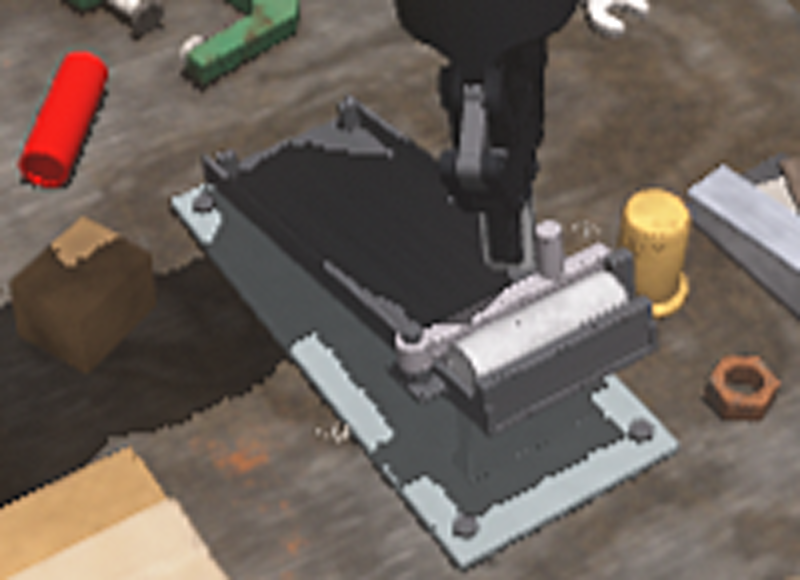

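```bash
python3 -m handwheel '[[[-0.7,-0.7,0,0,0,0,1],[-0.7,-0.7,0,0,0,0,1],[0,0,0,0,0,0,1]]]'
python3 -m handwheel '[[[-0.7,-0.7,0,0,0,0,1],[-0.7,-0.7,0,0,0,0,1],[0,0,0,0,0,0,1]]]'
python3 -c "
from h import *
goal((73,11,31),225)"
```

```text
clock: 12.25
tool_pos: [0.5622, 0.1315, 0.1704]
tcp_rot: [1.065, 2.837, -0.308]
wrist_force: [0.0, -0.2, 0.3]
grip_width: 0.002
clock: 12.55
tool_pos: [0.5622, 0.1307, 0.1706]
tcp_rot: [1.064, 2.839, -0.305]
wrist_force: [-1.3, 3.4, -1.5]
grip_width: -0.004
tip now ch [74.2  9.8 31.6] joints [-0.38  0.83 -0.04  1.79  0.42  0.63  0.09] F [-3.8 -1.1 -0.7] grip -0.0 t 12.55
rotvec [ 0.006 -0.001 -0.001] deg 0.3 shift in current axes [-0.   1.7  0.6] in goal axes [-0.   1.7  0.6]
```

```bash
python3 -m handwheel '[[[-0.7,-0.7,0,0,0,0,1],[-0.7,-0.7,0,0,0,0,1],[0,0,0,0,0,0,1]]]'
python3 -m handwheel '[[[5,3,0,0,0,0,1],[12,8,0,0,0,0,1],[15,10,-5,0,0,0,1],[0,0,-30,0,0,0,1],[10,0,-40,0,0,0,1],[30,0,-30,0,0,0,1],[30,0,-30,0,0,0,1],[30,0,0,0,0,0,1],[30,0,0,0,0,0,1],[0,0,0,0,0,0,1]]]'
python3 -c "
from h import *
import cv2
goal((73,11,31),225)
for n in('scene','top'): cv2.imwrite(f'pics/{n}a.png',get_image(n)[:,:,::-1])
a=cv2.imread('pics/scenea.png')[145:290,150:350]; a=cv2.resize(a,None,fx=4,fy=4,interpolation=cv2.INTER_CUBIC); cv2.imwrite('pics/sceneza.png',a)
a=cv2.imread('pics/topa.png')[140:280,210:345]; cv2.imwrite('pics/topza.png',cv2.resize(a,None,fx=4.2,fy=4.2,interpolation=cv2.INTER_CUBIC))"
```

```text
clock: 12.85
tool_pos: [0.562, 0.1303, 0.1709]
tcp_rot: [1.062, 2.84, -0.302]
wrist_force: [-1.9, 7.0, -1.4]
grip_width: 0.0
clock: 13.85
tool_pos: [0.4483, 0.2804, 0.2734]
tcp_rot: [1.055, 2.844, -0.308]
wrist_force: [-0.6, 0.4, 0.0]
grip_width: -0.002
tip now ch [-55.8 -93.5 167.1] joints [-0.68  0.65 -0.1   1.81  0.31  0.85 -0.12] F [-0.4 -0.5  0.2] grip -0.0 t 13.85
rotvec [ 0.004 -0.002  0.005] deg 0.4 shift in current axes [-165.1  -18.7  135.7] in goal axes [-165.   -17.2  136.1]
```

View pics/sceneza.png

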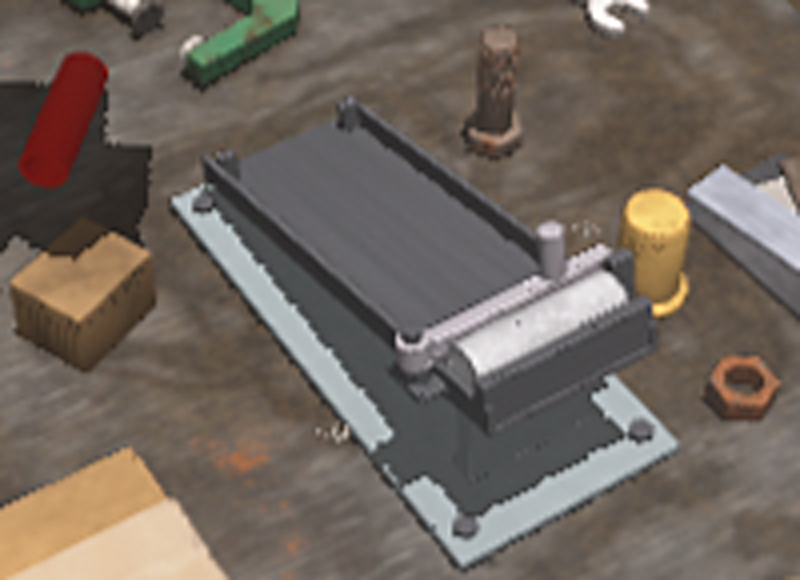

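View pics/topza.png

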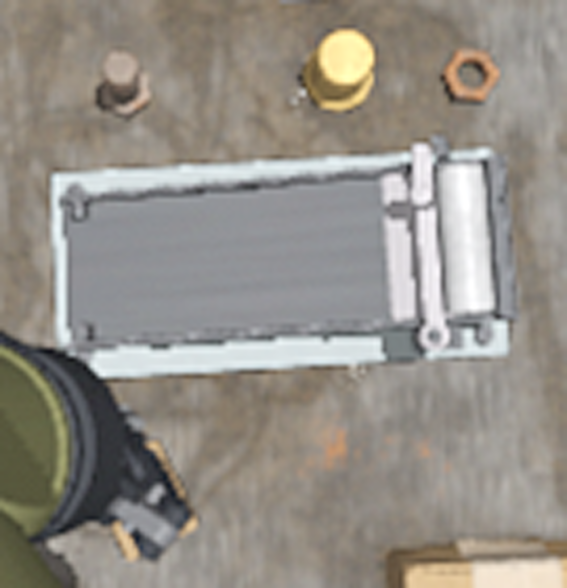

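In both views the keeper lies straight across against its post. The pipe's middle is at top-crop px ~(468,239), and the seat projects to (468,240). The bystanders are at the same pixels as at the start. I hand the job in.

```bash
python3 -c "
from station import *
print(close_job())"
```

```text
the job is handed in; nothing more can be done
None
```

I pushed the pipe up the channel and over the lip into the seat with the fingertips. With the keeper still open, I backed off and a picture showed it staying there. Then I swung the keeper by its pin, with the fingers shut, until it lay across the channel against its post. The push force rose to about 7 N at the stop. I withdrew clear and handed in at about 14 s of the 58 s allowed.

**Last checks:** these were read from the final pictures by eye.
- **Pipe:** it is about one zoomed pixel (roughly 0.6 mm) from where the seat projects in the top view, and looks square to the channel.
- **Keeper:** I estimate the bar is about 0.03 rad from straight across, so near 3.1 rad.
- **Bystanders:** the bolt, brass fitting, nut and block sit where they did in the first scene picture. In the final top view the arm hides the block.

**One disagreement:** my fit of the stand's position from the two cameras had leftover errors of up to about 4 mm along the channel. That is more than the 2 mm calibration, so the pipe-to-seat distance is only known to a few millimetres in absolute terms. The pipe can be seen lying between the lip and the top stop. No check failed, and no verdict was reported.

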